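# Load a triplicate on the shaker and lock its tray

### The job

Put exactly three of the culture flasks, lying flat, into the steel tray on the shaker, and push the tray square and flush into the corner of the two stop rails; only then, with the three flasks in it, swing the cam lever fully round so that its nose locks the tray there. Lay every spare flask flat in the grey pan on the bench, and leave the bottle and the beaker alone.

Things in the scene. Friction and masses are not known exactly. Their poses are not given: they have to be found in the camera images.
- flask1: small closed culture flask lying flat on the bench: frosted flat body 56 x 38 x 24 mm with a black screw cap (22 mm in diameter, 16 mm long) at its +x end, 80 mm long in all, 50 g. Origin: centre of its underside; x along it towards the cap, z up; the flat body spans x -40 to +16 mm, gripped across its 38 mm width. Four to six flasks are present (others read None).
- flask2: small closed culture flask lying flat on the bench: frosted flat body 56 x 38 x 24 mm with a black screw cap (22 mm in diameter, 16 mm long) at its +x end, 80 mm long in all, 50 g. Origin: centre of its underside; x along it towards the cap, z up; the flat body spans x -40 to +16 mm, gripped across its 38 mm width. Four to six flasks are present (others read None).
- flask3: small closed culture flask lying flat on the bench: frosted flat body 56 x 38 x 24 mm with a black screw cap (22 mm in diameter, 16 mm long) at its +x end, 80 mm long in all, 50 g. Origin: centre of its underside; x along it towards the cap, z up; the flat body spans x -40 to +16 mm, gripped across its 38 mm width. Four to six flasks are present (others read None).
- flask4: small closed culture flask lying flat on the bench: frosted flat body 56 x 38 x 24 mm with a black screw cap (22 mm in diameter, 16 mm long) at its +x end, 80 mm long in all, 50 g. Origin: centre of its underside; x along it towards the cap, z up; the flat body spans x -40 to +16 mm, gripped across its 38 mm width. Four to six flasks are present (others read None).
- flask5: small closed culture flask lying flat on the bench: frosted flat body 56 x 38 x 24 mm with a black screw cap (22 mm in diameter, 16 mm long) at its +x end, 80 mm long in all, 50 g. Origin: centre of its underside; x along it towards the cap, z up; the flat body spans x -40 to +16 mm, gripped across its 38 mm width. Four to six flasks are present (others read None).
- flask6: small closed culture flask lying flat on the bench: frosted flat body 56 x 38 x 24 mm with a black screw cap (22 mm in diameter, 16 mm long) at its +x end, 80 mm long in all, 50 g. Origin: centre of its underside; x along it towards the cap, z up; the flat body spans x -40 to +16 mm, gripped across its 38 mm width. Four to six flasks are present (others read None).
- tray: loose shallow steel tray, 110 mm (x) by 220 mm (y), on the shaker platform; walls and floor 5 mm thick, 14 mm high in all, 0.22 kg; it slides on the platform. Origin at the centre of its underside, z up.
- tray_corner (a point): outer bottom corner of the tray at its +x, -y end (55 mm, -110 mm from the tray's origin); it meets stop_corner when the tray is home
- shaker: fixed low shaker, cream with a dark smooth-topped platform 240 mm (x) by 280 mm (y), platform top 45 mm above the bench. Origin at the centre of its underside. Two bright aluminium stop rails stand 14 mm above the platform: one along the far edge (inner face at x = +105 mm), one along the right edge (inner face at y = -130 mm).
- stop_corner (a point): inner corner of the two stop rails at platform height (105, -130, 45 mm in the shaker's frame)
- cam_lever (a joint): angle of the steel cam lever about its upright pivot near the platform's near edge, rad, -0.7 to 1.57, growing clockwise seen from above. At 0 (open) its nose points to the shaker's +y, its handle to -x; at 1.57 (locked) the nose points to +x, 3 mm short of the near side of a tray that is home, the handle to +y. Stiff (about 2 N at the knob), stays where left.
- lever_pivot (a point): on the lever's pivot axis, 60 mm above the bench (-85, 50 mm in the shaker's frame). The nose reaches 77 mm from it, at 49 to 59 mm above the bench.
- lever_knob (a point): centre of the top of the upright black knob (18 mm in diameter, standing from 49 to 83 mm above the bench) at the handle's end, 80 mm from the pivot
- pan: fixed shallow grey plastic pan on the bench for spares, 190 mm (x) by 110 mm (y), walls and floor 5 mm thick, 14 mm high in all. Origin at the centre of its underside.
- bottle: bystander: white plastic reagent bottle 64 mm in diameter, 140 mm high; origin under its centre
- beaker: bystander: empty glass beaker 70 mm in diameter, 90 mm high; origin under its centre
Things that resemble listed ones, but are neither listed nor needed, are in the scene too. What is shaped like the flask6 but orange or yellow is not meant.

How it is judged:
By the outcome, as a careful person would: the job done as asked, in the order asked, and still so for the second after the job is handed in, with the robot touching nothing.
Of flask1, flask2, flask3, flask4, flask5, flask6 only 4 to 6 are there at a start; the rules pass over those that are not, and their reading is None.
At some moment in a run one of flask1, flask2, flask3, flask4, flask5, flask6, tray may be knocked a few centimetres aside while the robot is not near it.
Once in a run the grip may slacken for a moment while it holds something.
It also fails if it takes over 210 s, if anything falls off the work surface, if the arm or the gripper's body presses on something with over 40 N, if the wrist force passes 120 N, or if a joint passes its speed limit or range.

### The arm

A 6-joint arm with a two-finger parallel gripper is mounted at the origin on the work surface. World frame = base frame: x ahead of the robot, y to its left, z up, the work surface at z = 0. Lengths are in m, angles in rad, forces in N, time in s.
With the tool pointing down it reaches from about 0.3 to 0.85 m from the base axis. Payload 4.2 kg.
Tool frame: the origin (TCP) lies midway between the tips of the shut fingers; the grasp point (between the pads) lies 19 mm behind it; z points along the fingers, y is the line along which they close (so a half turn about z gives the same grasp; the last joint's range is limited). The gripper opens to 91 mm and grips with 3 to 60 N. Pads are 32 mm wide; open, the fingers measure 118 mm over their backs; the gripper's body (76 mm by 178 mm) begins 60 mm behind the grasp point.
Start: joints at [-1.153, 0.32, 1.565, -0, 1.257, -0.02], TCP at [0.244, -0.521, 0.214] pointing down, gripper open.
Joint ranges: [-3.11, 3.11], [-0.84, 2.01], [0.21, 2.61], [-1.34, 4.49], [0.05, 2.63], [-2.56, 2.56]. Speed limits (rad/s): [2.57, 2.57, 3.14, 3.14, 3.14, 3.14].

### API

Orientations are given as a unit quaternion [x, y, z, w].
In Python, from cell import robot, imaging, workorder gives the robot as it stands.
- The arm moves only by the shell command python3 -m handwheel 'ROWS' [FORCE]. ROWS is text: rows parted by semicolons, each of 7 numbers parted by spaces: the turn, a rotation vector about the world's x, y, z in rad, then the shift along the world's x, y, z in mm, then the closure, from -1 (fully open) to 1 (shut). In form: ax ay az tx ty tz claw; .... A call has exactly 10 rows; each row is the pose to reach, as a shift and turn from the pose commanded when the call began; what a row does not reach only later rows make up. A row lasts 1/10 s, in which the tool goes at most 50 mm and 8.59 degrees, less where a joint would pass 70% of its speed; a pose out of reach is approached as far as the arm can. A call with a gripper value outside its range is refused whole. The fingers move at their own pace and stop on an object; FORCE is the grip in N (left out, the last holds). Time passes only in rows, so rows that repeat a pose let the fingers close, or fill a call up. It gives the time, the measured TCP pose, the force, the opening and the grip force at its end, in the units of the state.
- robot.state(): the state, without advancing time (a new reading comes with each control period).
- imaging.snapshot(name): name is "scene" or "top" or "wrist"; returns a dict with "color" (384x512x3 uint8, red, green, blue), "z_map" (384x512 float32, m along the optical axis (not along the pixel's ray), 0 where there is no reading), "mtx" (3x3 intrinsics, pixels), "rvec" (rotation vector, rad) and "tvec" (3), from world to camera coordinates, as OpenCV has them; the wrist camera has in their place "mount" (4x4, takes a point from camera to tool coordinates, whose origin is the TCP and whose axes are the flange's). Camera axes: x right, y down, z forward; pixel columns grow to the right and rows downward; lengths in m; the calibration is good to about 2 mm. The wrist camera is an equidistant fisheye: a pixel r from the principal point sees the ray r / f radians off the axis. A picture is of the moment at which its call begins: read the wrist's pose just before it.
- workorder.hand_in(): hands the job in; it is judged then, once.
Trained networks look in the newest picture that a camera, given by its name, has taken for a name from the list of things; names that differ only in an ending like _2 or _b are one class to them, and where a whole thing is asked for, a point or a joint stands for the part that bears it (a point fixed in the world has none). Each returns a list of dicts, best first, with "conf" (0 to 1); they miss things now and then, are a little off and sometimes report something else, mostly with a low value. They report only what shows in the picture. A call takes as long as a camera call. They do not tell look-alikes from the thing itself.
- imaging.boxes_of(camera, thing): "bbox" ([left, top, right, bottom] in pixels, round what is visible of it).
- imaging.spot_point(camera, thing): "xy" ([column, row] in pixels: a listed point, or the origin of a listed thing).
The state is a dict: "clock": time; "joints": joint angles; "joint_vel": joint speeds; "effort": joint torques, N m; "eef_pos": TCP position; "eef_rot": TCP orientation; "ft_force": force on the tool from outside, world axes, zero at the start; "torque": the same for the moment, N m; "opening": finger opening in m; "gripper_force": force on a finger pad.
Only numpy, scipy, OpenCV 4.12 (cv2) and the standard library are available. Lean on these libraries where they do the work, as an engineer would, in place of code of your own. Each camera call takes 0.05 s, during which the arm holds its last target. There are 200 camera calls.

## Working session

There is one attempt and no reset: what is moved stays moved. The work goes in short steps, Python scripts to look and compute and a shell command to move; the robot and the scene stay as the last step left them, time stands still between calls to the robot, and variables do not carry over. Pictures are saved under pics/ and viewed, at most 14 in all, crops included, and the job is handed in when it is done.

```bash
ls; mkdir -p pics
cat > h.py <<'E'
import numpy as np, cv2
from cell import robot, imaging, workorder
def snap(n):
    s=imaging.snapshot(n); return s
def world(s):
    """per-pixel world coordinates for fixed cams"""
    R=cv2.Rodrigues(np.array(s['rvec'],float))[0]; t=np.array(s['tvec'],float).ravel()
    K=np.array(s['mtx']); z=s['z_map']; h,w=z.shape
    u,v=np.meshgrid(np.arange(w),np.arange(h))
    P=np.stack([(u-K[0,2])/K[0,0]*z,(v-K[1,2])/K[1,1]*z,z],-1)
    W=(P-t)@R
    W[z==0]=np.nan
    return W
def save(s,name,scale=1):
    im=cv2.cvtColor(s['color'],cv2.COLOR_RGB2BGR)
    if scale!=1: im=cv2.resize(im,None,fx=scale,fy=scale,interpolation=cv2.INTER_CUBIC)
    cv2.imwrite('pics/'+name,im)
E
python3 - <<'E'
from h import *
print(robot.state())
for n in('top','scene'):
    s=snap(n); save(s,n+'0.png',1.5)
    np.savez('%s0.npz'%n,**s)
    print(n,s['mtx'],s['rvec'],s['tvec'])
    for t in('flask1','tray','shaker','cam_lever','pan','bottle','beaker'):
        print(t,[(np.round(d['bbox']).tolist(),round(d['conf'],2)) for d in imaging.boxes_of(n,t)])
    for t in('flask1','tray','tray_corner','stop_corner','lever_pivot','lever_knob','pan','shaker'):
        print(t,[(np.round(d['xy'],1).tolist(),round(d['conf'],2)) for d in imaging.spot_point(n,t)])
print(robot.state()['clock'])
E
```

```text
pics
{'clock': 0.0, 'joints': array([-1.15300003e+00,  3.20257190e-01,  1.56567809e+00,  2.02789655e-05,
        1.25739665e+00, -2.00135966e-02]), 'joint_vel': array([-0.00076947, -0.00083465, -0.00033886, -0.00144528,  0.00130602,
       -0.00113319]), 'effort': array([ 5.23183062e-04, -4.12460268e+01, -2.31975782e+01,  7.26906513e-02,
        4.56985726e-02, -1.45488543e-04]), 'eef_pos': array([ 0.24356768, -0.52030121,  0.21314059]), 'eef_rot': array([ 9.76136149e-01,  2.17157691e-01, -1.62372857e-04, -8.54400652e-04]), 'ft_force': array([ 0.08617289,  0.58183623, -1.16298807]), 'torque': array([ 0.00036535, -0.07898255,  0.00130397]), 'gripper_force': 0.0, 'opening': 0.09139264449315158}
top [[428.48459079   0.         248.51593117]
 [  0.         428.48459079 192.98458788]
 [  0.           0.           1.        ]] [ 2.16144894 -2.16702503  0.06843053] [0.02377712 0.48796759 1.42351643]
flask1 [([203.0, 159.0, 214.0, 180.0], 0.74), ([223.0, 228.0, 245.0, 242.0], 0.72), ([204.0, 199.0, 222.0, 221.0], 0.57), ([130.0, 190.0, 146.0, 214.0], 0.54), ([158.0, 261.0, 184.0, 281.0], 0.5
[... 1526 characters left out ...]
.0, 242.0, 204.0], 0.62)]
pan [([72.0, 189.0, 119.0, 255.0], 0.59), ([206.0, 171.0, 247.0, 204.0], 0.55), ([285.0, 169.0, 300.0, 196.0], 0.32)]
bottle [([320.0, 240.0, 355.0, 291.0], 0.66)]
beaker [([383.0, 219.0, 418.0, 259.0], 0.88)]
flask1 [([381.2, 182.7], 0.86), ([290.7, 183.0], 0.85), ([319.7, 135.0], 0.84), ([346.9, 209.9], 0.83), ([312.2, 157.2], 0.72), ([393.9, 210.8], 0.67), ([257.8, 168.4], 0.57)]
tray [([220.9, 232.5], 0.65)]
tray_corner [([178.7, 265.8], 0.73), ([222.7, 198.2], 0.15)]
stop_corner [([162.5, 274.9], 0.76)]
lever_pivot [([218.4, 197.9], 0.56)]
lever_knob [([209.5, 173.6], 0.85)]
pan [([96.8, 221.0], 0.81)]
shaker [([208.7, 240.5], 0.73), ([180.8, 262.1], 0.59)]
1.6
```

View pics/top0.png

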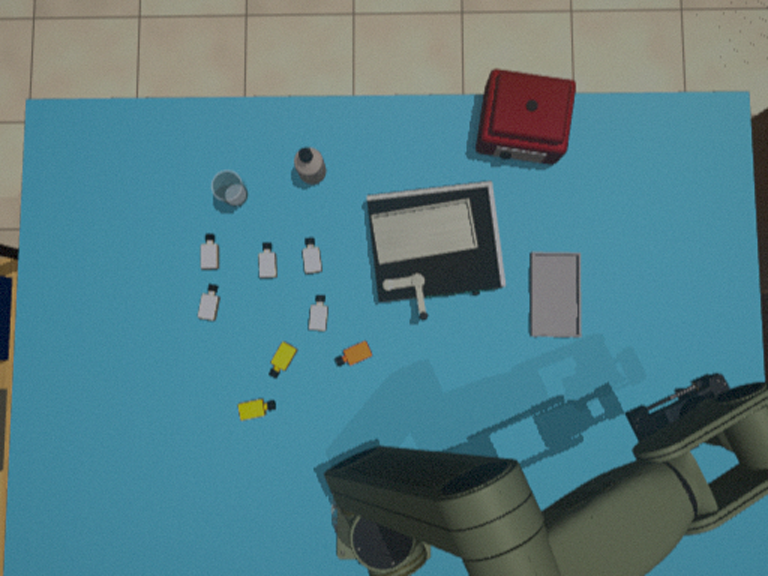

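View pics/scene0.png

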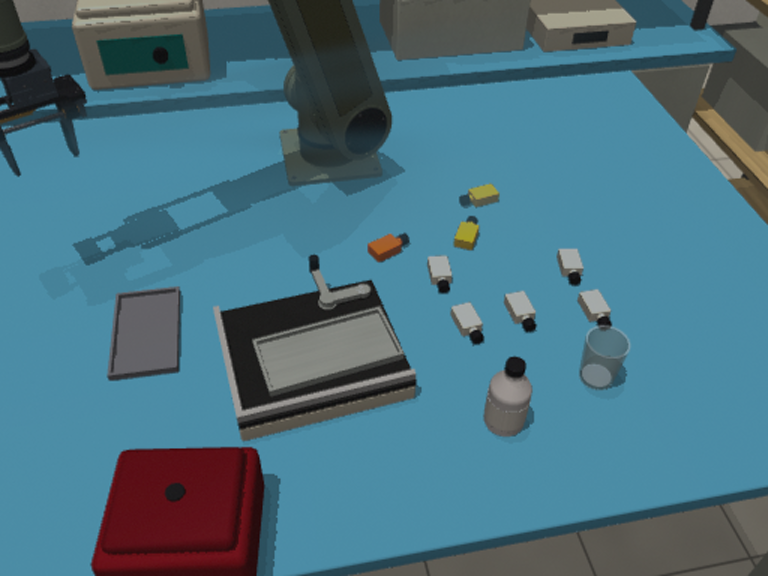

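Top view: five white flasks, at 1.5x pixels (209,252), (267,262), (312,256), (208,303) and (318,313), with their caps pointing roughly to +x. The yellow and orange ones are decoys. The tray is at (425,232), the pan at (555,295), and the lever's handle points towards the robot. The scene view agrees.

```bash
cat >> h.py <<'E'
def flasks(s):
    """white flask bodies + caps in a fixed camera -> list of (x,y,yaw,ztop)"""
    W=world(s); c=s['color'].astype(int); Z=W[...,2]
    R,G,B=c[...,0],c[...,1],c[...,2]
    white=((R>120)&(abs(R-B)<45)&(W[...,0]>0.15)&(Z<0.06)).astype(np.uint8)
    n,l,st,_=cv2.connectedComponentsWithStats(white)
    dark=(R<60)&(G<60)&(B<60)
    out=[]
    for i in range(1,n):
        if not 60<st[i,4]<600: continue
        m=l==i; p=W[m]; zt=np.nanmedian(p[:,2])
        ring=cv2.dilate(m.astype(np.uint8),np.ones((17,17)))>0
        d=W[ring&dark&(Z>0.004)]
        b=np.nanmean(p[:,:2],0)
        k=np.nanmean(d[:,:2],0) if len(d) else b*np.nan
        r=cv2.minAreaRect(np.float32(p[~np.isnan(p[:,0]),:2]*1000))
        out.append((st[i,:2]+st[i,2:4]/2,b,k,zt,r,len(d)))
    return out
E
python3 - <<'E'
from h import *
np.set_printoptions(precision=4,suppress=True)
for n in('top','scene'):
    s=dict(np.load(n+'0.npz')); 
    print(n)
    for c,b,k,z,r,nd in flasks(s): print(c,b,'cap',k,nd,'yaw',np.degrees(np.arctan2(*(k-b)[::-1])).round(1),'z',round(float(z),4),[np.round(x,1).tolist() if not np.isscalar(x) else round(x,1) for x in r])
    W=world(s)
    pts={'top':dict(tray=(280.5,156.8),tcor=(310.3,130.6),stop=(324.7,124.4),piv=(277,186.6),knob=(281,209),pan=(369,196.5),sh=(289,163),bench=(230,270)),
     'scene':dict(tray=(221,232),tcor=(178.7,265.8),stop=(162.5,275),piv=(218,198),knob=(209.5,173.6),pan=(96.8,221))}[n]
    for k,(u,v) in pts.items():
        u,v=int(round(u)),int(round(v)); print(k,np.nanmedian(W[v-1:v+2,u-1:u+2].reshape(-1,3),0))
# triangulated network points
A=dict(np.load('top0.npz'));B=dict(np.load('scene0.npz'))
P=[s['mtx']@np.hstack([cv2.Rodrigues(s['rvec'])[0],s['tvec'].reshape(3,1)]) for s in(A,B)]
for k,a,b in(('tray',(280.5,156.8),(220.9,232.5)),('tcor',(310.3,130.6),(178.7,265.8)),('stop',(324.7,124.4),(162.5,274.9)),('piv',(277.2,186.6),(218.4,197.9)),('knob',(281,208.5),(209.5,173.6)),('pan',(369,196.5),(96.8,221)),('f5',(213.3,208),(290.7,183)),('f1',(141.2,165.5),(393.9,210.8)),('f2',(176.6,176.6),(346.9,209.9))):
    X=cv2.triangulatePoints(P[0],P[1],np.float64(a),np.float64(b)); print(k,(X[:3]/X[3]).ravel())
E
```

```text
top
[139.5 169.5] [0.5684 0.3957] cap [0.6108 0.3955] 23 yaw -0.3 z 0.0235 [[571.9, 396.1], [64.1, 36.2], 1.5]
[208.  172.5] [0.5581 0.1617] cap [0.6007 0.1679] 17 yaw 8.3 z 0.0238 [[561.5, 162.0], [62.0, 36.6], 7.0]
[178.  175.5] [0.5479 0.2631] cap [0.59   0.2637] 19 yaw 0.8 z 0.0235 [[551.1, 263.6], [62.5, 36.0], 4.5]
[269.5 189. ] [ 0.5006 -0.0502] cap [ 0.5082 -0.0522] 620 yaw -14.7 z 0.0573 [[503.0, -46.2], [85.5, 36.1], 83.7]
[138.5 203.5] [0.4534 0.3958] cap [0.4938 0.3864] 19 yaw -13.1 z 0.0236 [[455.6, 395.6], [38.7, 62.8], 76.9]
[212.  210.5] [0.4282 0.1463] cap [0.4701 0.1425] 15 yaw -5.2 z 0.0238 [[431.0, 146.3], [36.3, 61.5], 85.3]
tray [ 0.6049 -0.0831  0.0513]
tcor [ 0.6936 -0.1843  0.0462]
stop [ 0.7148 -0.2328  0.0561]
piv [ 0.5039 -0.0719  0.0616]
knob [ 0.4305 -0.0834  0.0826]
pan [ 0.4778 -0.3858  0.0015]
sh [ 0.5851 -0.1128  0.0507]
bench [ 0.2294  0.086  -0.0006]
scene
[380.5 174. ] [0.4528 0.3955] cap [0.4977 0.3864] 56 yaw -11.4 z 0.024 [[454.7, 395.8], [38.9, 61.5], 78.8]
[293.  178.5] [0.4283 0.1454] cap [0.4736 0.1418] 55 yaw -4.6 z 0.0238 [[415.8, 147.0],
[... 428 characters left out ...]
8.5, 268.6], [60.8, 49.6], 3.0]
[311. 212.] [0.5592 0.1613] cap [0.6031 0.1658] 63 yaw 5.9 z 0.0239 [[558.0, 167.1], [60.1, 48.6], 7.0]
[209.5 241. ] [ 0.664  -0.1662] cap [ 0.6638 -0.1397] 1815 yaw 90.5 z 0.0583 [[591.0, -106.1], [236.3, 298.2], 6.4]
tray [ 0.6118 -0.0831  0.0506]
tcor [ 0.6902 -0.1919  0.045 ]
stop [ 0.7198 -0.2308  0.0594]
piv [ 0.5057 -0.0747  0.0599]
knob [ 0.4332 -0.0849  0.0789]
pan [ 0.476  -0.3879  0.0036]
tray [ 0.6073 -0.0839  0.0432]
tcor [ 0.6937 -0.1893  0.049 ]
stop [ 0.7139 -0.2311  0.0528]
piv [ 0.5053 -0.0732  0.0596]
knob [ 0.4322 -0.0849  0.0799]
pan [ 0.4762 -0.3875  0.003 ]
f5 [0.4377 0.1401 0.012 ]
f1 [0.5848 0.3895 0.0051]
f2 [ 0.548   0.2704 -0.0073]
```

```bash
cat >> h.py <<'E'
def rect(p,lim=None):
    p=np.asarray(p); p=p[~np.isnan(p[:,0])]
    # trim outliers
    (cx,cy),(w,h),a=cv2.minAreaRect(np.float32(p[:,:2]*1000))
    if w>h: w,h,a=h,w,a-90
    # long side h along direction a+90 ; report yaw of short axis
    a=(a+90)%180-90
    return np.round([cx,cy,w,h,a],1)
def traypts(s,seed):
    W=world(s); c=s['color'].astype(int); Z=W[...,2]
    br=((c.min(2)>90)&(Z>0.047)&(Z<0.064)&(c.max(2)-c.min(2)<50)).astype(np.uint8)
    n,l,st,_=cv2.connectedComponentsWithStats(br,connectivity=4)
    u,v=seed
    i=np.bincount(l[v-4:v+5,u-4:u+5].ravel(),minlength=n); i[0]=0
    return W[l==i.argmax()]
E
python3 - <<'E'
from h import *
np.set_printoptions(precision=4,suppress=True)
for n,seed in(('top',(283,154)),('scene',(221,233))):
    s=dict(np.load(n+'0.npz')); W=world(s); Z=W[...,2]; c=s['color'].astype(int)
    t=traypts(s,seed); print(n,'tray',rect(t),len(t),'floor z',np.nanpercentile(t[:,2],[5,50,95]))
    d=(Z>0.0435)&(Z<0.062)&(W[...,0]>0.42)&(W[...,0]<0.76)&(abs(W[...,1]+0.1)<0.2)
    k=np.hypot(W[...,0]-0.432,W[...,1]+0.084)<0.075
    p=W[d&~k]; print('shaker',rect(p),len(p))
    pm=(abs(W[...,0]-.477)<.13)&(abs(W[...,1]+.387)<.09)&(c[...,2]-c[...,0]<45)&(Z>-.005)&(Z<.03)
    print('pan',rect(W[pm]),np.nanpercentile(W[pm][:,2],[5,50,98]))
    for nm,y,x in(('bottle',.16,.69),('beaker',.37,.67)):
        m=(Z>0.03)&(np.hypot(W[...,0]-x,W[...,1]-y)<.1); q=W[m]
        print(nm,rect(q),np.nanmax(q[:,2]) if len(q) else 0, 'min x',np.nanmin(q[:,0]))
s=dict(np.load('top0.npz'))
# beaker via net + base plane
K=s['mtx'];R=cv2.Rodrigues(s['rvec'])[0];t=s['tvec']
imaging.snapshot('top')
for nm in('beaker','bottle'):
  for d in imaging.spot_point('top',nm)[:2]:
    r=R.T@np.linalg.solve(K,[*d['xy'],1]);o=-R.T@t; print(nm,d['xy'],o-r*o[2]/r[2],d['conf'])
E
```

```text
top tray [615.4 -90.6 110.9 219.8   9.6] 1863 floor z [0.0475 0.051  0.0598]
shaker [ 597.7 -115.4  239.9  280.5    6.4] 4665
pan [ 477.9 -389.6  116.9  191.7   88.5] [-0.0005  0.005   0.0168]
bottle [761.  161.9  53.6  62.3   4.7] 0.14630065210486254 min x 0.7342560207826603
beaker [667.9 349.8  67.6 162.1  79.9] 0.09572643596640004 min x 0.5940716567204632
scene tray [614.1 -90.3 114.  220.6   9. ] 2877 floor z [0.0478 0.0505 0.0597]
shaker [ 596.2 -114.8  244.   281.3    6.3] 7624
pan [ 469.8 -387.9  112.1  212.5   89.1] [0.0013 0.0052 0.0156]
bottle [772.8 159.8  46.   64.6 -26.7] 0.14466171614998966 min x 0.7399216686461147
beaker [712.  340.8  68.2  71.1  42.9] 0.09450014913293818 min x 0.6758994473414974
beaker [162.9, 129.6] [0.713  0.3214 0.    ] 0.61
beaker [209.0, 169.9] [0.5704 0.1593 0.    ] 0.61
bottle [207.5, 114.5] [0.7654 0.1658 0.    ] 0.8
```

```bash
python3 -m handwheel '0 0 .12 13 45 0 -1;0 0 .24 26 90 0 -1;0 0 .36 39 135 0 -1;0 0 .48 52 180 0 -1;0 0 .60 65 225 0 -1;0 0 .72 78 270 0 -1;0 0 .84 91 315 0 -1;0 0 .96 104 360 0 -1;0 0 1.08 117 405 0 -1;0 0 1.2 130 450 0 -1' 25
python3 -m handwheel '0 0 .14 6 25 0 -1;0 0 .28 12 50 0 -1;0 0 .42 18 75 0 -1;0 0 .56 24 100 0 -1;0 0 .7 30 125 -30 -1;0 0 .84 36 150 -60 -1;0 0 .98 42 175 -80 -1;0 0 1.12 48 200 -100 -1;0 0 1.26 54 216 -110 -1;0 0 1.41 54 216 -110 -1' 25
python3 -c "
from h import *
s=robot.state();q=s['eef_rot'];print(s['clock'],s['eef_pos'],np.degrees(2*np.arctan2(q[1],q[0])),s['joints'],s['ft_force'])"
```

```text
clock: 2.75
eef_pos: [0.374, -0.069, 0.2144]
eef_rot: [0.681, 0.732, 0.0, 0.001]
ft_force: [2.1, -0.3, 0.8]
opening: 0.0914
gripper_force: 0.0
clock: 3.75
eef_pos: [0.4277, 0.1468, 0.1026]
eef_rot: [0.043, 0.999, -0.0, -0.001]
ft_force: [0.8, -0.3, 0.9]
opening: 0.0908
gripper_force: 0.0
3.75 [0.42774726 0.14681064 0.10255218] 175.09673343739178 [ 3.04810826e-01  2.38959418e-01  1.99660150e+00  6.45630511e-04
  9.07951512e-01 -1.18080514e+00] [ 0.81463632 -0.31423529  0.90651273]
```

```bash
python3 -m handwheel '0 0 0 0 0 -30 -1;0 0 0 0 0 -60 -1;0 0 0 0 0 -80 -1;0 0 0 0 0 -92 -1;0 0 0 0 0 -98 -1;0 0 0 0 0 -98 -1;0 0 0 0 0 -98 1;0 0 0 0 0 -98 1;0 0 0 0 0 -98 1;0 0 0 0 0 -98 1' 25
python3 -m handwheel '0 0 0 0 0 0 1;0 0 0 0 0 0 1;0 0 0 0 0 0 1;0 0 0 0 0 15 1;0 0 0 0 0 40 1;0 0 0 0 0 80 1;0 0 0 0 0 120 1;0 0 0 0 0 155 1;0 0 0 0 0 155 1;0 0 0 0 0 155 1' 25
python3 - <<'E'
from h import *
s=snap('scene')
t=traypts(s,(221,233)); print('tray',rect(t))
for f in flasks(s): print(np.round(f[0]),np.round(f[1],4),'yaw',np.degrees(np.arctan2(*(f[2]-f[1])[::-1])).round(1),round(float(f[3]),4))
E
```

```text
clock: 4.75
eef_pos: [0.4281, 0.1453, 0.0064]
eef_rot: [0.047, 0.999, 0.0, 0.0]
ft_force: [-0.2, 0.3, 0.1]
opening: 0.062
gripper_force: 0.0
clock: 5.75
eef_pos: [0.4277, 0.1452, 0.1612]
eef_rot: [0.047, 0.999, 0.0, 0.0]
ft_force: [0.6, -0.6, -1.2]
opening: 0.0378
gripper_force: 25.0
tray [613.2 -88.6 116.4 224.5   9.9]
[380. 174.] [0.4528 0.3955] yaw -11.5 0.0241
[228. 191.] [ 0.4898 -0.0552] yaw 24.9 0.0585
[396. 202.] [0.5683 0.3963] yaw -46.4 0.0242
[347. 204.] [0.5486 0.2629] yaw 1.4 0.0241
[312. 212.] [0.5593 0.1615] yaw 5.6 0.0237
[180. 241.] [ 0.6517 -0.218 ] yaw 86.0 0.0582
[254. 253.] [ 0.6938 -0.0176] yaw -136.9 0.0584
```

```bash
python3 -m handwheel '0 0 .05 15 -25 0 1;0 0 .1 38 -62 0 1;0 0 .15 61 -99 0 1;0 0 .2 84 -136 0 1;0 0 .257 107 -174 0 1;0 0 .257 130 -211 0 1;0 0 .257 153 -249 0 1;0 0 .257 172 -280 0 1;0 0 .257 186 -302 0 1;0 0 .257 186 -302 0 1' 25
python3 -m handwheel '0 0 0 0 0 -30 1;0 0 0 0 0 -60 1;0 0 0 0 0 -80 1;0 0 0 0 0 -92 1;0 0 0 0 0 -98 1;0 0 0 0 0 -101 1;0 0 0 0 0 -102 1;0 0 0 0 0 -102 1;0 0 0 0 0 -102 1;0 0 0 0 0 -102 1' 25
```

```text
clock: 6.8
eef_pos: [0.6142, -0.1596, 0.1578]
eef_rot: [-0.08, 0.997, 0.0, -0.002]
ft_force: [-0.1, 0.3, -0.6]
opening: 0.0377
gripper_force: 25.0
clock: 7.8
eef_pos: [0.6141, -0.1569, 0.0597]
eef_rot: [-0.082, 0.997, -0.0, 0.001]
ft_force: [0.5, 0.6, -0.6]
opening: 0.0377
gripper_force: 25.0
```

```bash
python3 -c "
from h import *
s=robot.state();q=s['eef_rot'];print(s['eef_pos'],np.degrees(2*np.arctan2(q[1],q[0])),s['opening'],s['gripper_force'])
s=snap('wrist');save(s,'w1.png',1.2);print(s['mtx'],s['mount'])"
```

```text
[ 0.61414937 -0.15688753  0.05969073] 189.35104727995926 0.03767305379057306 24.99946027994156
[[297.31863964   0.         260.02587139]
 [  0.         297.31863964 191.01888538]
 [  0.           0.           1.        ]] [[-1.57068459e-03 -9.72216810e-01 -2.34076927e-01  6.45004749e-02]
 [ 9.99998650e-01 -1.64024407e-03  1.02489342e-04  1.29430925e-04]
 [-4.83585151e-04 -2.34076450e-01  9.72218073e-01 -1.71514344e-01]
 [ 0.00000000e+00  0.00000000e+00  0.00000000e+00  1.00000000e+00]]
```

View pics/w1.png

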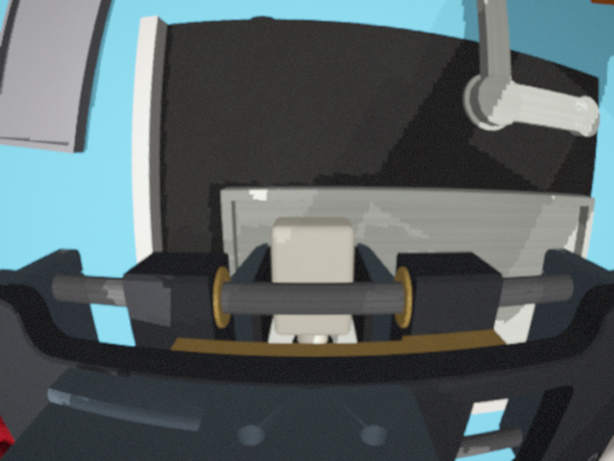

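```bash
python3 -m handwheel '0 0 0 0 0 -2 1;0 0 0 0 0 -2 1;0 0 0 0 0 -2 0;0 0 0 0 0 -2 0;0 0 0 0 0 -2 0;0 0 0 0 0 20 0;0 0 0 0 0 50 0;0 0 0 0 0 80 -1;0 0 0 0 0 100 -1;0 0 0 0 0 100 -1' 25
python3 - <<'E'
from h import *
for n,sd in(('scene',(221,233)),('top',(283,154))):
  s=snap(n)
  for f in flasks(s): print(n,np.round(f[0]),np.round(f[1],4),'yaw',np.degrees(np.arctan2(*(f[2]-f[1])[::-1])).round(1),round(float(f[3]),4))
E
```

```text
clock: 8.85
eef_pos: [0.6157, -0.1573, 0.1625]
eef_rot: [-0.082, 0.997, -0.001, 0.003]
ft_force: [-0.2, 1.0, 0.0]
opening: 0.0667
gripper_force: 0.0
scene [380. 174.] [0.4531 0.3957] yaw -12.1 0.0246
scene [235. 195.] [ 0.4969 -0.0276] yaw 13.9 0.0583
scene [396. 202.] [0.5687 0.3962] yaw -47.8 0.0247
scene [347. 204.] [0.5479 0.2632] yaw 0.8 0.0241
scene [312. 212.] [0.5582 0.1617] yaw 5.4 0.0238
scene [150. 234.] [ 0.5894 -0.2519] yaw 70.8 0.058
scene [398. 250.] [0.7341 0.3246] yaw nan 0.0365
scene [230. 259.] [ 0.7006 -0.0757] yaw -154.7 0.0584
scene [167. 271.] [ 0.7102 -0.2256] yaw 136.5 0.0582
top [269. 130.] [ 0.6992 -0.045 ] yaw -177.4 0.0571
top [264. 150.] [ 0.6359 -0.0266] yaw -95.5 0.0502
top [140. 170.] [0.568  0.3955] yaw 0.2 0.0244
top [208. 172.] [0.5581 0.1617] yaw 6.8 0.0237
top [178. 176.] [0.5472 0.2628] yaw 0.1 0.024
top [138. 204.] [0.4532 0.3958] yaw -13.2 0.0234
```

```bash
python3 -m handwheel '0 0 -.02 -4 25 0 -1;0 0 -.05 -12 70 0 -1;0 0 -.05 -20 115 0 -1;0 0 -.05 -28 160 0 -1;0 0 -.05 -37 205 0 -1;0 0 -.05 -45 250 0 -1;0 0 -.05 -53 295 0 -1;0 0 -.05 -57 319 -15 -1;0 0 -.05 -57 319 -50 -1;0 0 -.05 -57 319 -80 -1' 25
python3 -m handwheel '0 0 0 0 0 -30 -1;0 0 0 0 0 -55 -1;0 0 0 0 0 -70 -1;0 0 0 0 0 -77 -1;0 0 0 0 0 -77 -1;0 0 0 0 0 -77 1;0 0 0 0 0 -77 1;0 0 0 0 0 -77 1;0 0 0 0 0 -77 1;0 0 0 0 0 -77 1' 25
```

```text
clock: 9.95
eef_pos: [0.5551, 0.1631, 0.0761]
eef_rot: [-0.058, 0.998, -0.0, -0.001]
ft_force: [0.0, 0.1, -0.6]
opening: 0.0913
gripper_force: 0.0
clock: 10.95
eef_pos: [0.5568, 0.1622, 0.002]
eef_rot: [-0.057, 0.998, 0.0, -0.0]
ft_force: [0.2, 0.4, 0.3]
opening: 0.054
gripper_force: 0.0
```

```bash
python3 -m handwheel '0 0 0 0 0 0 1;0 0 0 0 0 0 1;0 0 0 0 0 0 1;0 0 0 0 0 15 1;0 0 0 0 0 40 1;0 0 0 0 0 80 1;0 0 0 0 0 120 1;0 0 0 0 0 155 1;0 0 0 0 0 155 1;0 0 0 0 0 155 1' 25
python3 -m handwheel '0 0 .02 4 -20 0 1;0 0 .05 10 -55 0 1;0 0 .05 17 -95 0 1;0 0 .05 24 -135 0 1;0 0 .05 31 -175 0 1;0 0 .05 38 -212 0 1;0 0 .05 44 -242 0 1;0 0 .05 46 -254 0 1;0 0 .05 46 -254 0 1;0 0 .05 46 -254 0 1' 25
python3 - <<'E'
from h import *
s=snap('scene');t=traypts(s,(221,233)); print('tray',rect(t))
E
```

```text
clock: 11.95
eef_pos: [0.5568, 0.1622, 0.1574]
eef_rot: [-0.057, 0.998, 0.0, 0.001]
ft_force: [0.2, 0.5, -1.0]
opening: 0.0378
gripper_force: 25.0
clock: 12.95
eef_pos: [0.602, -0.0907, 0.1558]
eef_rot: [-0.082, 0.997, 0.001, -0.001]
ft_force: [0.7, 0.4, -1.3]
opening: 0.0379
gripper_force: 25.0
tray [614.4 -90.6 113.6 220.5   9.2]
```

```bash
python3 -m handwheel '0 0 0 0 -2 -30 1;0 0 0 0 -2 -60 1;0 0 0 0 -2 -80 1;0 0 0 0 -2 -92 1;0 0 0 0 -2 -98 1;0 0 0 0 -2 -101 1;0 0 0 0 -2 -102 1;0 0 0 0 -2 -103 1;0 0 0 0 -2 -103 1;0 0 0 0 -2 -103 1' 25
python3 -m handwheel '0 0 0 0 0 -1 1;0 0 0 0 0 -1 0;0 0 0 0 0 -1 0;0 0 0 0 0 -1 0;0 0 0 0 0 20 0;0 0 0 0 0 50 0;0 0 0 0 0 80 -1;0 0 0 0 0 100 -1;0 0 0 0 0 100 -1;0 0 0 0 0 100 -1' 25
python3 - <<'E'
from h import *
s=snap('top')
for f in flasks(s): print(np.round(f[0]),np.round(f[1],4),'yaw',np.degrees(np.arctan2(*(f[2]-f[1])[::-1])).round(1),round(float(f[3]),4))
E
```

```text
clock: 14.0
eef_pos: [0.6031, -0.0939, 0.0545]
eef_rot: [-0.081, 0.997, -0.0, 0.0]
ft_force: [0.9, -0.2, -1.4]
opening: 0.0376
gripper_force: 25.0
clock: 15.0
eef_pos: [0.6025, -0.0937, 0.1537]
eef_rot: [-0.082, 0.997, 0.0, -0.0]
ft_force: [-0.1, -0.0, -0.5]
opening: 0.0747
gripper_force: 0.0
[328. 141.] [ 0.6655 -0.2431] yaw 152.7 0.0573
[252. 150.] [0.6307 0.0086] yaw -146.7 0.0509
[140. 170.] [0.5682 0.3954] yaw -0.1 0.0237
[178. 176.] [0.5473 0.2628] yaw 1.0 0.0241
[138. 204.] [0.4535 0.3959] yaw -13.3 0.0236
```

```bash
python3 -m handwheel '0 0 -.03 -4 25 0 -1;0 0 -.06 -11 70 0 -1;0 0 -.09 -18 115 0 -1;0 0 -.12 -25 160 0 -1;0 0 -.147 -32 205 0 -1;0 0 -.147 -39 250 0 -1;0 0 -.147 -46 295 0 -1;0 0 -.147 -52 335 -15 -1;0 0 -.147 -55 357 -50 -1;0 0 -.147 -55 357 -80 -1' 25
python3 -m handwheel '0 0 0 0 0 -30 -1;0 0 0 0 0 -50 -1;0 0 0 0 0 -64 -1;0 0 0 0 0 -70 -1;0 0 0 0 0 -70 -1;0 0 0 0 0 -70 1;0 0 0 0 0 -70 1;0 0 0 0 0 -70 1;0 0 0 0 0 -70 1;0 0 0 0 0 -70 1' 25
python3 -m handwheel '0 0 0 0 0 0 1;0 0 0 0 0 0 1;0 0 0 0 0 0 1;0 0 0 0 0 15 1;0 0 0 0 0 40 1;0 0 0 0 0 80 1;0 0 0 0 0 120 1;0 0 0 0 0 155 1;0 0 0 0 0 155 1;0 0 0 0 0 155 1' 25
python3 - <<'E'
from h import *
s=snap('scene');t=traypts(s,(221,233)); print('tray',rect(t));s=snap('top');t=traypts(s,(283,154)); print('tray',rect(t))
print([ (d['bbox'],d['conf']) for d in imaging.boxes_of('top','tray')])
save(s,'top1.png',1.5)
E
```

```text
clock: 16.05
eef_pos: [0.5461, 0.2661, 0.0712]
eef_rot: [-0.01, 1.0, 0.0, -0.001]
ft_force: [0.9, -0.4, -1.0]
opening: 0.0911
gripper_force: 0.0
clock: 17.05
eef_pos: [0.5479, 0.2633, 0.0044]
eef_rot: [-0.008, 1.0, 0.0, 0.0]
ft_force: [-0.3, -0.2, 0.6]
opening: 0.054
gripper_force: 0.0
clock: 18.05
eef_pos: [0.5478, 0.2632, 0.1594]
eef_rot: [-0.008, 1.0, 0.0, 0.0]
ft_force: [-0.8, -0.6, -0.7]
opening: 0.0384
gripper_force: 24.6
tray [-3.9560e+02  6.9230e+02  2.7244e+03  3.4511e+03  2.0000e-01]
tray [ 6.3260e+02  2.7700e+01  1.9802e+03  2.7647e+03 -3.0000e-01]
[([244.4, 133.2, 317.0, 174.9], 0.62)]
```

View pics/top1.png

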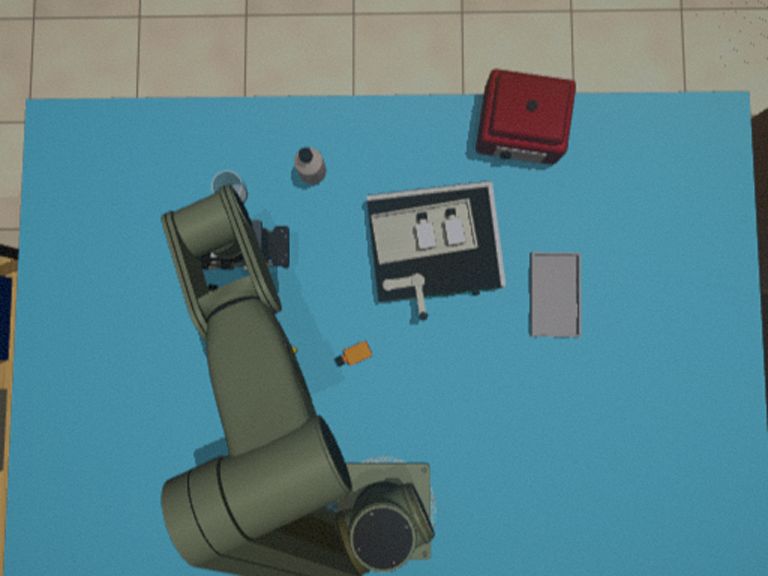

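The top view shows two flasks lying flat in the tray, at (425,232) and (454,228), and the tray hasn't moved. The third one goes into the left slot.

```bash
python3 -m handwheel '0 0 .03 3 -20 0 1;0 0 .06 9 -60 0 1;0 0 .09 15 -100 0 1;0 0 .12 21 -140 0 1;0 0 .146 27 -180 0 1;0 0 .146 33 -220 0 1;0 0 .146 39 -255 0 1;0 0 .146 43 -280 0 1;0 0 .146 45 -292 0 1;0 0 .146 45 -292 0 1' 25
python3 -m handwheel '0 0 0 0 0 -30 1;0 0 0 0 0 -60 1;0 0 0 0 0 -80 1;0 0 0 0 0 -92 1;0 0 0 0 0 -98 1;0 0 0 0 0 -101 1;0 0 0 0 0 -102 1;0 0 0 0 0 -103 1;0 0 0 0 0 -103 1;0 0 0 0 0 -103 1' 25
```

```text
clock: 19.2
eef_pos: [0.5924, -0.0298, 0.1577]
eef_rot: [-0.08, 0.997, 0.0, -0.001]
ft_force: [-0.4, 0.9, -0.8]
opening: 0.038
gripper_force: 24.6
clock: 20.2
eef_pos: [0.5931, -0.0289, 0.0565]
eef_rot: [-0.081, 0.997, -0.0, 0.0]
ft_force: [-0.0, 0.8, -1.4]
opening: 0.0378
gripper_force: 24.6
```

```bash
python3 -m handwheel '0 0 0 0 0 -1 1;0 0 0 0 0 -1 0;0 0 0 0 0 -1 0;0 0 0 0 0 -1 0;0 0 0 0 0 20 0;0 0 0 0 0 50 0;0 0 0 0 0 80 -1;0 0 0 0 0 100 -1;0 0 0 0 0 100 -1;0 0 0 0 0 100 -1' 25
python3 -m handwheel '0 0 -.03 -2 25 0 -1;0 0 -.06 -5 70 0 -1;0 0 -.09 -8 115 0 -1;0 0 -.12 -11 160 0 -1;0 0 -.16 -14 205 0 -1;0 0 -.16 -17 250 0 -1;0 0 -.16 -20 295 0 -1;0 0 -.16 -22 340 0 -1;0 0 -.16 -25 385 0 -1;0 0 -.16 -25 425 0 -1' 25
cat >> h.py <<'E'
def show(n='top'):
    s=snap(n)
    for f in flasks(s): print(n,np.round(f[0]),np.round(f[1],4),'yaw',np.degrees(np.arctan2(*(f[2]-f[1])[::-1])).round(1),round(float(f[3]),4))
    return s
E
python3 -c "
from h import *
show('top');show('scene')"
```

```text
clock: 21.2
eef_pos: [0.5925, -0.0288, 0.1557]
eef_rot: [-0.081, 0.997, 0.0, -0.0]
ft_force: [-0.4, 0.0, -0.3]
opening: 0.0749
gripper_force: 0.0
clock: 22.2
eef_pos: [0.5662, 0.3979, 0.1535]
eef_rot: [-0.002, 1.0, -0.001, -0.002]
ft_force: [1.3, -0.0, 0.4]
opening: 0.0914
gripper_force: 0.0
top [294. 126.] [ 0.7085 -0.1264] yaw 146.2 0.0571
top [280. 196.] [ 0.4795 -0.0813] yaw -5.3 0.0577
scene [380. 174.] [0.4533 0.3951] yaw -17.8 0.0244
scene [227. 191.] [ 0.4883 -0.0554] yaw 18.4 0.0583
scene [395. 197.] [0.5528 0.3966] yaw -170.3 0.0243
scene [400. 208.] [0.5879 0.3962] yaw -4.5 0.0235
scene [159. 241.] [ 0.6264 -0.2454] yaw 84.8 0.0584
scene [245. 228.] [ 0.6133 -0.0328] yaw -12.6 0.05
scene [232. 258.] [ 0.7    -0.0707] yaw -159.4 0.0584
```

```bash
python3 -m handwheel '0 0 0 2 -2 -40 -1;0 0 0 2 -2 -80 -1;0 0 0 2 -2 -120 -1;0 0 0 2 -2 -140 -1;0 0 0 2 -2 -149 -1;0 0 0 2 -2 -149 -1;0 0 0 2 -2 -149 1;0 0 0 2 -2 -149 1;0 0 0 2 -2 -149 1;0 0 0 2 -2 -149 1' 25
python3 -m handwheel '0 0 0 0 0 0 1;0 0 0 0 0 0 1;0 0 0 0 0 0 1;0 0 0 0 0 15 1;0 0 0 0 0 40 1;0 0 0 0 0 80 1;0 0 0 0 0 120 1;0 0 0 0 0 155 1;0 0 0 0 0 155 1;0 0 0 0 0 155 1' 25
python3 -m handwheel '0 0 0 -3 -20 0 1;0 0 0 -10 -62 0 1;0 0 0 -17 -105 0 1;0 0 0 -24 -150 0 1;0 0 0 -31 -195 0 1;0 0 0 -38 -240 0 1;0 0 0 -45 -285 0 1;0 0 0 -52 -330 0 1;0 0 0 -59 -375 0 1;0 0 0 -66 -420 0 1' 25
```

```text
clock: 23.3
eef_pos: [0.5702, 0.3945, 0.0081]
eef_rot: [-0.001, 1.0, 0.001, 0.001]
ft_force: [-0.8, 0.3, 0.0]
opening: 0.0621
gripper_force: 0.0
clock: 24.3
eef_pos: [0.5699, 0.3944, 0.1636]
eef_rot: [-0.001, 1.0, 0.001, 0.001]
ft_force: [-0.2, -0.0, -0.9]
opening: 0.0378
gripper_force: 25.0
clock: 25.3
eef_pos: [0.5019, -0.0274, 0.1605]
eef_rot: [-0.001, 1.0, 0.0, -0.002]
ft_force: [1.0, -0.5, -0.8]
opening: 0.0378
gripper_force: 25.0
```

```bash
python3 -m handwheel '0 0 0 -10 -45 0 1;0 0 0 -20 -90 0 1;0 0 0 -30 -135 0 1;0 0 -.01 -40 -180 0 1;0 0 -.02 -50 -225 0 1;0 0 -.02 -60 -268 0 1;0 0 -.02 -70 -310 0 1;0 0 -.02 -77 -342 0 1;0 0 -.02 -81 -362 0 1;0 0 -.02 -81 -362 0 1' 25
python3 -m handwheel '0 0 0 0 0 -40 1;0 0 0 0 0 -80 1;0 0 0 0 0 -110 1;0 0 0 0 0 -130 1;0 0 0 0 0 -140 1;0 0 0 0 0 -145 1;0 0 0 0 0 -147 1;0 0 0 0 0 -147 1;0 0 0 0 0 -147 1;0 0 0 0 0 -147 1' 25
```

```text
clock: 26.3
eef_pos: [0.4213, -0.3895, 0.16]
eef_rot: [0.011, 1.0, 0.001, -0.001]
ft_force: [0.2, -0.3, -1.2]
opening: 0.0376
gripper_force: 25.0
clock: 27.3
eef_pos: [0.4232, -0.3882, 0.0158]
eef_rot: [0.009, 1.0, -0.001, 0.001]
ft_force: [-1.1, -0.0, 0.0]
opening: 0.0381
gripper_force: 25.0
```

```bash
python3 -c "
from h import *
s=robot.state();print(s['joints'],s['eef_pos'])
s=snap('wrist');save(s,'w2.png',1.2)"
```

```text
[-7.62335701e-01  5.09391546e-01  1.82111379e+00  8.69803391e-05
  8.09507845e-01 -2.31537336e+00] [ 0.42316285 -0.38815096  0.01584111]
```

View pics/w2.png

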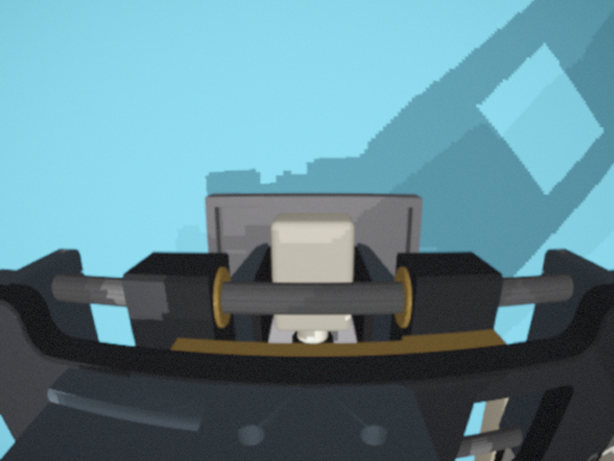

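The wrist view shows the spare centred in the pan, at (312,265) between side walls at columns 212 and 415. I'll release it and fetch the last flask.

```bash
python3 -m handwheel '0 0 0 0 0 -1 1;0 0 0 0 0 -1 0;0 0 0 0 0 -1 0;0 0 0 0 0 -1 0;0 0 0 0 0 20 0;0 0 0 0 0 50 0;0 0 0 0 0 80 -1;0 0 0 0 0 115 -1;0 0 0 0 0 150 -1;0 0 0 0 0 150 -1' 25
python3 -m handwheel '0 0 0 2 25 0 -1;0 0 0 4 70 0 -1;0 0 0 6 118 0 -1;0 0 0 8 166 0 -1;0 0 0 10 214 0 -1;0 0 0 12 262 0 -1;0 0 0 14 310 0 -1;0 0 0 15 358 0 -1;0 0 0 16 406 0 -1;0 0 0 17 454 0 -1' 25
python3 -m handwheel '0 0 -.04 2 48 0 -1;0 0 -.08 4 96 0 -1;0 0 -.12 6 144 0 -1;0 0 -.16 8 192 0 -1;0 0 -.18 10 240 0 -1;0 0 -.18 11 285 0 -1;0 0 -.18 13 330 0 -1;0 0 -.18 13 330 0 -1;0 0 -.18 13 330 0 -1;0 0 -.18 13 330 0 -1' 25
python3 -c "
from h import *
show('top');show('scene')"
```

```text
clock: 28.35
eef_pos: [0.4251, -0.39, 0.1703]
eef_rot: [0.009, 1.0, -0.004, 0.004]
ft_force: [-0.7, -0.5, -0.6]
opening: 0.0747
gripper_force: 0.0
clock: 29.35
eef_pos: [0.439, 0.068, 0.1644]
eef_rot: [0.009, 1.0, -0.0, -0.0]
ft_force: [0.1, -0.1, 0.1]
opening: 0.0915
gripper_force: 0.0
clock: 30.35
eef_pos: [0.4523, 0.3949, 0.1643]
eef_rot: [0.099, 0.995, -0.001, -0.001]
ft_force: [0.5, 0.5, -0.0]
opening: 0.0911
gripper_force: 0.0
top [308. 124.] [ 0.7141 -0.1777] yaw 163.8 0.0574
top [279. 196.] [ 0.481  -0.0792] yaw -3.4 0.0576
top [266. 189.] [ 0.5001 -0.0323] yaw 20.7 0.0576
scene [382. 174.] [0.455  0.3958] yaw -12.3 0.0239
scene [227. 192.] [ 0.4901 -0.0546] yaw 22.7 0.0582
scene [ 96. 200.] [ 0.4211 -0.387 ] yaw -2.6 0.0282
scene [155. 241.] [ 0.6179 -0.248 ] yaw 88.1 0.0582
scene [254. 224.] [ 6.004e-01 -6.000e-04] yaw -28.2 0.0501
scene [263. 250.] [0.6911 0.0036] yaw -141.0 0.0581
scene [198. 266.] [ 0.7092 -0.1515] yaw 168.4 0.0584
```

```bash
python3 -m handwheel '0 0 0 0 0 -40 -1;0 0 0 0 0 -85 -1;0 0 0 0 0 -125 -1;0 0 0 0 0 -150 -1;0 0 0 0 0 -160 -1;0 0 0 0 0 -160 -1;0 0 0 0 0 -160 1;0 0 0 0 0 -160 1;0 0 0 0 0 -160 1;0 0 0 0 0 -160 1' 25
python3 -m handwheel '0 0 0 0 0 0 1;0 0 0 0 0 0 1;0 0 0 0 0 0 1;0 0 0 0 0 15 1;0 0 0 0 0 40 1;0 0 0 0 0 80 1;0 0 0 0 0 120 1;0 0 0 0 0 155 1;0 0 0 0 0 155 1;0 0 0 0 0 155 1' 25
python3 -m handwheel '0 0 .02 1 -20 0 1;0 0 .04 4 -62 0 1;0 0 .06 7 -105 0 1;0 0 .08 10 -150 0 1;0 0 .10 13 -195 0 1;0 0 .12 16 -240 0 1;0 0 .14 19 -285 0 1;0 0 .16 22 -330 0 1;0 0 .175 25 -375 0 1;0 0 .175 28 -420 0 1' 25
python3 -m handwheel '0 0 0 3 -45 0 1;0 0 0 6 -90 0 1;0 0 0 9 -135 0 1;0 0 0 12 -180 0 1;0 0 0 15 -225 0 1;0 0 0 18 -268 0 1;0 0 0 22 -310 0 1;0 0 0 26 -342 0 1;0 0 0 28 -363 0 1;0 0 0 28 -363 0 1' 25
```

```text
clock: 31.45
eef_pos: [0.4532, 0.3966, 0.006]
eef_rot: [0.099, 0.995, 0.001, 0.001]
ft_force: [-0.1, -0.2, 0.4]
opening: 0.0619
gripper_force: 0.0
clock: 32.45
eef_pos: [0.4528, 0.3962, 0.1603]
eef_rot: [0.099, 0.995, 0.0, 0.0]
ft_force: [-0.3, -0.7, -0.2]
opening: 0.0381
gripper_force: 24.9
clock: 33.45
eef_pos: [0.4792, -0.0255, 0.158]
eef_rot: [0.011, 1.0, 0.0, -0.002]
ft_force: [1.2, -0.8, -0.3]
opening: 0.0379
gripper_force: 24.9
clock: 34.45
eef_pos: [0.5077, -0.3888, 0.1569]
eef_rot: [0.013, 1.0, 0.001, -0.002]
ft_force: [-0.9, 0.0, -0.7]
opening: 0.0378
gripper_force: 24.9
```

```bash
python3 -m handwheel '0 0 0 0 0 -40 1;0 0 0 0 0 -80 1;0 0 0 0 0 -110 1;0 0 0 0 0 -130 1;0 0 0 0 0 -140 1;0 0 0 0 0 -145 1;0 0 0 0 0 -146 1;0 0 0 0 0 -146 1;0 0 0 0 0 -146 1;0 0 0 0 0 -146 1' 25
python3 -m handwheel '0 0 0 0 0 -1 1;0 0 0 0 0 -1 0;0 0 0 0 0 -1 0;0 0 0 0 0 -1 0;0 0 0 0 0 20 0;0 0 0 0 0 50 0;0 0 0 0 0 80 -1;0 0 0 0 0 115 -1;0 0 0 0 0 150 -1;0 0 0 -50 50 150 -1' 25
python3 - <<'E'
from h import *
s=show('scene'); save(s,'scene1.png',1.5)
s=show('top'); save(s,'top2.png',1.5)
st=robot.state();print(st['eef_pos'],st['joints'])
E
```

```text
clock: 35.45
eef_pos: [0.5092, -0.3872, 0.015]
eef_rot: [0.011, 1.0, -0.001, 0.001]
ft_force: [0.4, -0.2, -0.9]
opening: 0.0381
gripper_force: 24.9
clock: 36.45
eef_pos: [0.4802, -0.3573, 0.1701]
eef_rot: [0.012, 1.0, -0.006, 0.008]
ft_force: [-0.7, 1.0, -0.5]
opening: 0.075
gripper_force: 0.0
scene [214. 191.] [ 0.4769 -0.0798] yaw -15.5 0.0581
scene [ 96. 200.] [ 0.4206 -0.3876] yaw -1.9 0.0284
scene [234. 195.] [ 0.4982 -0.0341] yaw 46.3 0.0585
scene [150. 232.] [ 0.5886 -0.2519] yaw 97.6 0.0581
scene [254. 224.] [ 0.6009 -0.0009] yaw -27.7 0.0504
scene [ 96. 226.] [ 0.5114 -0.3866] yaw 16.1 0.0282
scene [200. 266.] [ 0.7055 -0.1623] yaw 121.6 0.0584
top [267. 130.] [ 0.6987 -0.0415] yaw -173.6 0.0573
top [361. 174.] [ 0.555  -0.3559] yaw 132.8 0.0059
top [374. 176.] [ 0.5445 -0.399 ] yaw 119.0 0.0122
top [272. 196.] [ 0.4892 -0.0638] yaw 26.6 0.0573
top [380. 210.] [ 0.433  -0.4197] yaw 90.2 0.0061
[ 0.46779463 -0.34642285  0.16321948] [-6.57451236e-01  3.71005014e-01  1.61958314e+00  5.13731511e-04
  1.16023336e+00 -2.20593942e+00]
```

View pics/scene1.png

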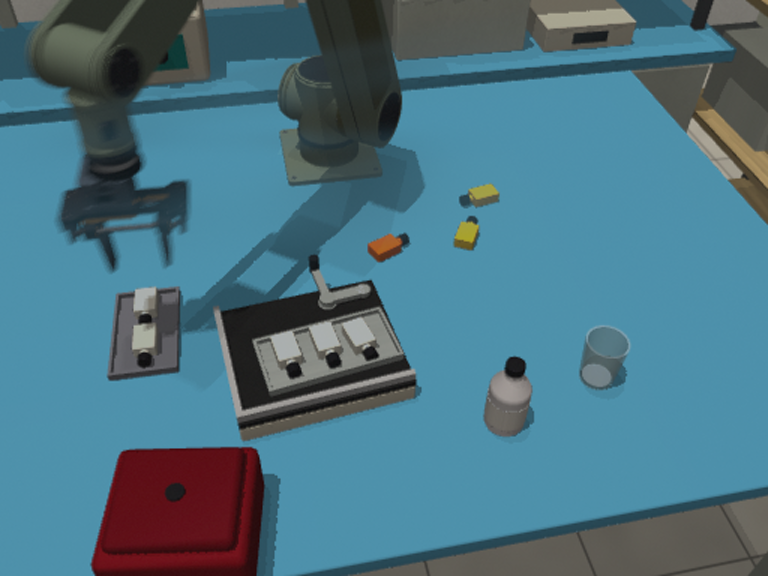

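The scene view shows three flasks flat in the tray, at (287,352), (325,340) and (360,335). The two spares are flat in the pan and the lever is still open. Next I'll push the tray along −y of the shaker, using two fingertips on its left end.

```bash
python3 -m handwheel '0 0 -.14 10 40 0 -.3;0 0 -.28 24 80 0 -.3;0 0 -.42 38 120 0 -.3;0 0 -.56 52 160 0 -.3;0 0 -.70 66 200 0 -.3;0 0 -.84 80 240 0 -.3;0 0 -.98 94 280 0 -.3;0 0 -1.12 108 320 0 -.3;0 0 -1.26 120 360 0 -.3;0 0 -1.40 131 395 0 -.3' 25
python3 -m handwheel '0 0 -.03 0 0 0 -.3;0 0 -.03 0 0 0 -.3;0 0 -.03 0 0 0 -.3;0 0 -.03 0 0 0 -.3;0 0 -.03 0 0 0 -.3;0 0 -.03 0 0 0 -.3;0 0 -.03 0 0 0 -.3;0 0 -.03 0 0 0 -.3;0 0 -.03 0 0 0 -.3;0 0 -.03 0 0 0 -.3' 25
cat >> h.py <<'E'
def st():
    s=robot.state();q=s['eef_rot'];print(round(s['clock'],2),np.round(s['eef_pos'],4),'yaw',np.degrees(2*np.arctan2(q[1],q[0])).round(2),'open',round(s['opening'],4),'F',np.round(s['ft_force'],1))
E
python3 -c "
from h import *
st();s=snap('scene');save(s,'scene2.png',1.5)"
```

```text
clock: 37.55
eef_pos: [0.6046, 0.0457, 0.1637]
eef_rot: [0.655, 0.756, -0.0, -0.0]
ft_force: [-0.5, -0.5, -1.2]
opening: 0.0591
gripper_force: 0.0
clock: 38.55
eef_pos: [0.6044, 0.0436, 0.164]
eef_rot: [0.664, 0.748, 0.0, 0.0]
ft_force: [0.6, 0.7, 0.8]
opening: 0.0592
gripper_force: 0.0
38.55 [0.6044 0.0436 0.164 ] yaw 96.76 open 0.0592 F [0.6 0.7 0.8]
```

```bash
cat >> h.py <<'E'
SO=np.array([.597,-.115]);SY=np.radians(6.4)
RS=np.array([[np.cos(SY),-np.sin(SY)],[np.sin(SY),np.cos(SY)]])
def tray_s(s):
    """tray rect in shaker frame (mm): cx cy w h yaw"""
    W=world(s); L=(W[...,:2]-SO)@RS; Z=W[...,2]
    m=(L[...,0]>-.068)&(L[...,0]<.102)&(L[...,1]>-.127)&(L[...,1]<.15)&(Z>.0485)&(Z<.078)
    m=cv2.morphologyEx(m.astype(np.uint8),cv2.MORPH_OPEN,np.ones((2,2)))
    n,l,stt,_=cv2.connectedComponentsWithStats(m); i=1+stt[1:,4].argmax()
    return rect(L[l==i]),int(stt[i,4])
E
python3 -m handwheel '0 0 0 -5 2 -30 -.3;0 0 0 -5 2 -60 -.3;0 0 0 -5 2 -90 -.3;0 0 0 -5 2 -105 -.3;0 0 0 -5 2 -112 -.3;0 0 0 -5 2 -114 -.3;0 0 0 -5 2 -114 -.3;0 0 0 -5 2 -114 -.3;0 0 0 -5 2 -114 -.3;0 0 0 -5 2 -114 -.3'
python3 -c "
from h import *
print('before',tray_s(dict(np.load('scene0.npz'))),tray_s(dict(np.load('top0.npz'))))
print('now',tray_s(snap('scene')),tray_s(snap('top')));st()"
```

```text
clock: 39.6
eef_pos: [0.5998, 0.0456, 0.0507]
eef_rot: [0.664, 0.748, 0.001, 0.001]
ft_force: [0.8, -0.6, 0.1]
opening: 0.0595
gripper_force: 0.0
before (array([ 18.2,  33. , 119.3, 241.1,   2.8]), 2715) (array([ 20.7,  11.7, 113.9, 209. ,   2.4]), 984)
now (array([ 21.8,  32.7, 120.4, 244.1,   5.1]), 3072) (array([ 19.3,   2.7, 111.2, 194.3,   3.4]), 1415)
39.7 [0.5996 0.0456 0.0504] yaw 96.76 open 0.0591 F [ 0.2 -0.1 -0.5]
```

```bash
python3 -m handwheel '0 0 0 .5 -4.5 0 -.3;0 0 0 1 -9 0 -.3;0 0 0 1.5 -13.5 0 -.3;0 0 0 2 -18 0 -.3;0 0 0 2.5 -22.5 0 -.3;0 0 0 3 -27 0 -.3;0 0 0 3.5 -31.5 0 -.3;0 0 0 4 -36 0 -.3;0 0 0 4.5 -40.5 0 -.3;0 0 0 5 -45 0 -.3'
python3 -m handwheel '0 0 0 0 -1 0 -.3;0 0 0 0 -1 0 -.3;0 0 0 0 -2 0 -.3;0 0 0 0 -2 0 -.3;0 0 0 .5 -3 0 -.3;0 0 0 .5 -3 0 -.3;0 0 0 .5 -4 0 -.3;0 0 0 .5 -4 0 -.3;0 0 0 .5 -5 0 -.3;0 0 0 .5 -5 0 -.3'
python3 - <<'E'
from h import *
st();s=snap('scene');im=s['color'][150:310,130:320];cv2.imwrite('pics/s3.png',cv2.cvtColor(cv2.resize(im,None,fx=3.5,fy=3.5,interpolation=cv2.INTER_CUBIC),cv2.COLOR_RGB2BGR))
E
```

```text
clock: 40.7
eef_pos: [0.6043, 0.0003, 0.05]
eef_rot: [0.664, 0.747, 0.0, -0.0]
ft_force: [-0.4, 3.8, 1.2]
opening: 0.0593
gripper_force: 1.8
clock: 41.7
eef_pos: [0.6049, -0.0046, 0.0499]
eef_rot: [0.664, 0.748, -0.0, 0.0]
ft_force: [-0.4, 3.2, 1.7]
opening: 0.0591
gripper_force: 1.6
41.7 [ 0.6049 -0.0046  0.0499] yaw 96.76 open 0.0591 F [-0.4  3.2  1.7]
```

View pics/s3.png

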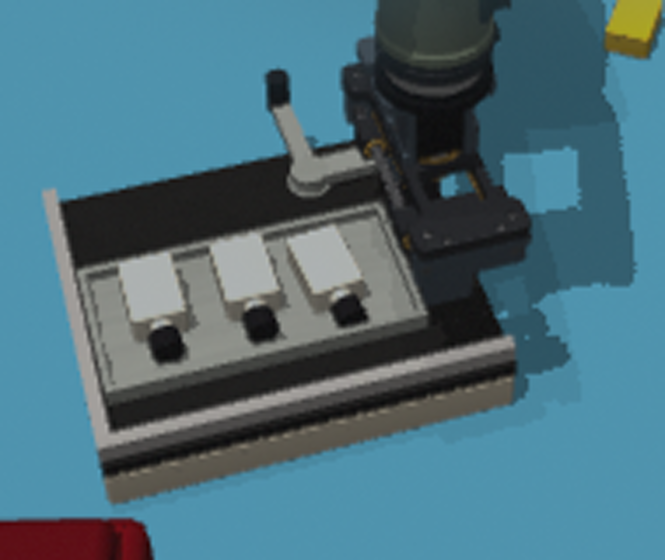

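The crop shows the tray moving along with the fingers, its right end now close to the right rail and the flasks still flat. I'll keep pushing in small steps until the force rises.

```bash
python3 -m handwheel '0 0 0 0 -.5 0 -.3;0 0 0 0 -1 0 -.3;0 0 0 0 -1 0 -.3;0 0 0 0 -1.5 0 -.3;0 0 0 0 -2 0 -.3;0 0 0 0 -2 0 -.3;0 0 0 0 -2.5 0 -.3;0 0 0 .3 -3 0 -.3;0 0 0 .3 -3 0 -.3;0 0 0 .3 -3 0 -.3'
python3 -m handwheel '0 0 0 0 -.5 0 -.3;0 0 0 0 -.5 0 -.3;0 0 0 0 -1 0 -.3;0 0 0 0 -1 0 -.3;0 0 0 0 -1 0 -.3;0 0 0 0 -1 0 -.3;0 0 0 0 -1.5 0 -.3;0 0 0 0 -1.5 0 -.3;0 0 0 0 -1.5 0 -.3;0 0 0 0 -1.5 0 -.3'
```

```text
clock: 42.75
eef_pos: [0.6051, -0.0064, 0.05]
eef_rot: [0.664, 0.747, 0.001, -0.001]
ft_force: [-1.3, 6.6, 1.1]
opening: 0.0592
gripper_force: 3.3
clock: 43.75
eef_pos: [0.6051, -0.0065, 0.05]
eef_rot: [0.665, 0.747, 0.001, -0.001]
ft_force: [-0.3, 10.1, 2.0]
opening: 0.0596
gripper_force: 5.4
```

```bash
python3 -m handwheel '0 0 0 -1 8 0 -.3;0 0 0 -2 16 0 -.3;0 0 0 -2 16 30 -.3;0 0 0 -2 16 60 -.3;0 0 .14 -2 16 90 -.3;0 0 .28 -2 16 100 -.3;0 0 .42 -15 -14 100 -.3;0 0 .56 -30 -44 100 -.3;0 0 .70 -45 -74 100 -.3;0 0 .84 -60 -104 100 -.3'
python3 -m handwheel '0 0 .14 -6 -15 0 -.3;0 0 .28 -11 -29 0 -.3;0 0 .42 -11 -29 0 -.3;0 0 .56 -11 -29 0 -.3;0 0 .70 -11 -29 0 -.3;0 0 .72 -11 -29 0 -.3;0 0 .72 -11 -29 0 -.3;0 0 .72 -11 -29 0 -.3;0 0 .72 -11 -29 0 -.3;0 0 .72 -11 -29 0 -.3'
python3 - <<'E'
from h import *
st();s=snap('scene');print(tray_s(s));im=s['color'][150:310,100:320];cv2.imwrite('pics/s4.png',cv2.cvtColor(cv2.resize(im,None,fx=3.5,fy=3.5,interpolation=cv2.INTER_CUBIC),cv2.COLOR_RGB2BGR))
E
```

```text
clock: 44.75
eef_pos: [0.5443, -0.1144, 0.1499]
eef_rot: [0.299, 0.954, -0.001, 0.0]
ft_force: [-0.2, -1.1, 0.4]
opening: 0.0595
gripper_force: 0.0
clock: 45.75
eef_pos: [0.5342, -0.1419, 0.15]
eef_rot: [-0.053, 0.999, 0.0, -0.0]
ft_force: [0.6, -0.4, -0.3]
opening: 0.0591
gripper_force: 0.0
45.75 [ 0.5342 -0.1419  0.15  ] yaw 186.11 open 0.0591 F [ 0.6 -0.4 -0.3]
(array([ 13.5, -15. , 120. , 221. ,   0.4]), 3032)
```

```bash
python3 -m handwheel '0 0 0 0 0 -30 -.3;0 0 0 0 0 -60 -.3;0 0 0 0 0 -80 -.3;0 0 0 0 0 -92 -.3;0 0 0 0 0 -98 -.3;0 0 0 0 0 -100 -.3;0 0 0 0 0 -100 -.3;0 0 0 0 0 -100 -.3;0 0 0 0 0 -100 -.3;0 0 0 0 0 -100 -.3'
python3 -m handwheel '0 0 0 4 .5 0 -.3;0 0 0 8 1 0 -.3;0 0 0 12 1.3 0 -.3;0 0 0 16 1.8 0 -.3;0 0 0 20 2.2 0 -.3;0 0 0 24 2.7 0 -.3;0 0 0 28 3.1 0 -.3;0 0 0 32 3.6 0 -.3;0 0 0 35 3.9 0 -.3;0 0 0 38 4.2 0 -.3'
python3 -m handwheel '0 0 0 1 .1 0 -.3;0 0 0 1 .1 0 -.3;0 0 0 2 .2 0 -.3;0 0 0 2 .2 0 -.3;0 0 0 3 .3 0 -.3;0 0 0 3 .3 0 -.3;0 0 0 4 .4 0 -.3;0 0 0 4 .4 0 -.3;0 0 0 4 .4 0 -.3;0 0 0 4 .4 0 -.3'
```

```text
clock: 46.8
eef_pos: [0.5346, -0.142, 0.0505]
eef_rot: [-0.054, 0.999, -0.0, 0.001]
ft_force: [-0.3, -0.8, 0.3]
opening: 0.0592
gripper_force: 0.0
clock: 47.8
eef_pos: [0.5704, -0.1374, 0.0498]
eef_rot: [-0.054, 0.999, 0.0, -0.002]
ft_force: [-5.0, 0.2, 3.6]
opening: 0.0596
gripper_force: 2.9
clock: 48.8
eef_pos: [0.5746, -0.137, 0.0498]
eef_rot: [-0.054, 0.999, 0.001, -0.002]
ft_force: [-5.1, 0.6, 4.0]
opening: 0.0591
gripper_force: 2.6
```

```bash
python3 -m handwheel '0 0 0 1 .1 0 -.3;0 0 0 1 .1 0 -.3;0 0 0 2 .2 0 -.3;0 0 0 2 .2 0 -.3;0 0 0 3 .3 0 -.3;0 0 0 3 .3 0 -.3;0 0 0 4 .4 0 -.3;0 0 0 4 .4 0 -.3;0 0 0 4 .4 0 -.3;0 0 0 4 .4 0 -.3'
python3 -m handwheel '0 0 0 .5 0 0 -.3;0 0 0 .5 0 0 -.3;0 0 0 1 .1 0 -.3;0 0 0 1 .1 0 -.3;0 0 0 1 .1 0 -.3;0 0 0 1.5 .1 0 -.3;0 0 0 1.5 .1 0 -.3;0 0 0 1.5 .1 0 -.3;0 0 0 1.5 .1 0 -.3;0 0 0 1.5 .1 0 -.3'
```

```text
clock: 49.8
eef_pos: [0.5751, -0.137, 0.0498]
eef_rot: [-0.054, 0.999, 0.001, -0.006]
ft_force: [-13.0, -1.7, 9.7]
opening: 0.0595
gripper_force: 6.5
clock: 50.8
eef_pos: [0.5751, -0.137, 0.0498]
eef_rot: [-0.054, 0.999, 0.001, -0.007]
ft_force: [-16.5, -1.9, 12.6]
opening: 0.0594
gripper_force: 8.2
```

```bash
python3 -m handwheel '0 0 0 -8 -1 0 -.3;0 0 0 -20 -2 0 -.3;0 0 0 -30 -3 0 -.3;0 0 0 -30 -3 40 -.3;0 0 0 -30 -3 80 -.3;0 0 0 -30 -3 110 -.3;0 0 0 -60 -10 130 -.3;0 0 0 -90 -20 150 -.3;0 0 0 -120 -20 150 -.3;0 0 0 -120 -20 150 -.3'
python3 - <<'E'
from h import *
s=snap('scene');print(tray_s(s));im=s['color'][150:310,100:320];cv2.imwrite('pics/s4.png',cv2.cvtColor(cv2.resize(im,None,fx=3.5,fy=3.5,interpolation=cv2.INTER_CUBIC),cv2.COLOR_RGB2BGR))
t=snap('top');print(tray_s(t));st()
a=t['color'][110:220,230:350]
b=np.hstack([cv2.resize(im,(560,407),interpolation=cv2.INTER_CUBIC)])
cv2.imwrite('pics/t4.png',cv2.cvtColor(cv2.resize(a,None,fx=5,fy=5,interpolation=cv2.INTER_CUBIC),cv2.COLOR_RGB2BGR))
E
```

```text
clock: 51.8
eef_pos: [0.4584, -0.1567, 0.2006]
eef_rot: [-0.053, 0.999, 0.0, -0.0]
ft_force: [1.5, 0.7, 0.7]
opening: 0.0591
gripper_force: 0.0
(array([ 49.3, -15. , 119.5, 221.6,   0.9]), 2894)
(array([  6.7, -21.9, 187.4, 217.8,   0.5]), 1469)
51.9 [ 0.4617 -0.1569  0.2003] yaw 186.11 open 0.0591 F [-0.2  0.4  0.3]
```

View pics/s4.png

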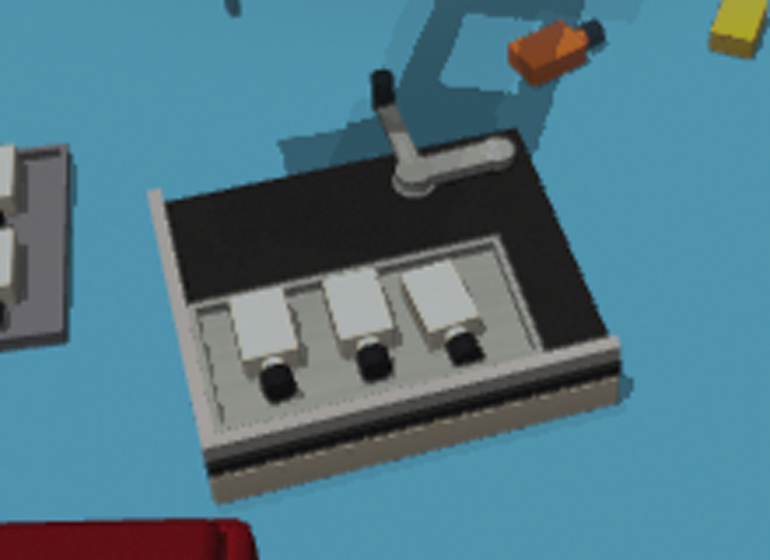

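View pics/t4.png

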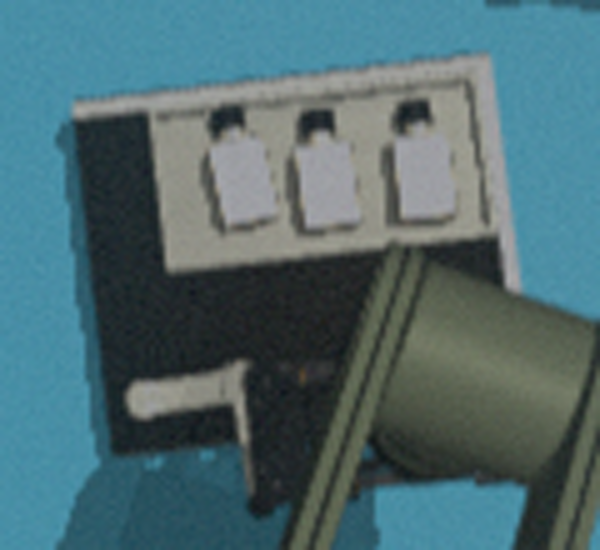

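Both views show the tray's rims against the far and right rails, with all three flasks flat. I'll give its left end one more gentle push to make sure it sits against the right rail.

```bash
python3 -m handwheel '0 0 -.14 20 20 0 -.3;0 0 -.28 40 40 0 -.3;0 0 -.42 60 60 0 -.3;0 0 -.56 80 80 0 -.3;0 0 -.70 100 100 0 -.3;0 0 -.84 120 120 0 -.3;0 0 -.98 140 140 0 -.3;0 0 -1.12 160 160 0 -.3;0 0 -1.26 177 171 0 -.3;0 0 -1.40 177 171 0 -.3'
python3 -m handwheel '0 0 -.14 0 0 0 -.3;0 0 -.16 0 0 -10 -.3;0 0 -.16 0 0 -50 -.3;0 0 -.16 0 0 -90 -.3;0 0 -.16 0 0 -125 -.3;0 0 -.16 0 0 -145 -.3;0 0 -.16 0 0 -150 -.3;0 0 -.16 0 0 -150 -.3;0 0 -.16 0 0 -150 -.3;0 0 -.16 0 0 -150 -.3'
python3 -c "
from h import *
st()"
```

```text
clock: 52.9
eef_pos: [0.6417, 0.0166, 0.1983]
eef_rot: [0.604, 0.797, 0.001, 0.0]
ft_force: [0.4, -1.0, 0.5]
opening: 0.0593
gripper_force: 0.0
clock: 53.9
eef_pos: [0.6399, 0.0142, 0.0515]
eef_rot: [0.664, 0.748, 0.001, 0.001]
ft_force: [0.2, 1.1, -0.2]
opening: 0.0587
gripper_force: 0.0
53.9 [0.6399 0.0142 0.0515] yaw 96.79 open 0.0587 F [ 0.2  1.1 -0.2]
```

```bash
python3 -m handwheel '0 0 0 .2 -2 0 -.3;0 0 0 .4 -4 0 -.3;0 0 0 .6 -6 0 -.3;0 0 0 .8 -8 0 -.3;0 0 0 1 -10 0 -.3;0 0 0 1.2 -12 0 -.3;0 0 0 1.4 -13.5 0 -.3;0 0 0 1.5 -15 0 -.3;0 0 0 1.6 -16 0 -.3;0 0 0 1.7 -17 0 -.3'
python3 -m handwheel '0 0 0 0 -.5 0 -.3;0 0 0 0 -1 0 -.3;0 0 0 0 -1.5 0 -.3;0 0 0 0 -2 0 -.3;0 0 0 0 -2 0 -.3;0 0 0 0 -2.5 0 -.3;0 0 0 0 -2.5 0 -.3;0 0 0 0 -3 0 -.3;0 0 0 0 -3 0 -.3;0 0 0 0 -3 0 -.3'
```

```text
clock: 54.9
eef_pos: [0.6404, -0.0024, 0.0499]
eef_rot: [0.664, 0.747, 0.0, -0.0]
ft_force: [-0.6, 3.4, 0.8]
opening: 0.0593
gripper_force: 1.4
clock: 55.9
eef_pos: [0.64, -0.0028, 0.05]
eef_rot: [0.665, 0.747, 0.002, -0.002]
ft_force: [-0.4, 10.0, 0.7]
opening: 0.0592
gripper_force: 4.9
```

```bash
python3 -m handwheel '0 0 0 -1 8 0 -.3;0 0 0 -2 15 0 -.3;0 0 0 -2 15 40 -.3;0 0 .1 -2 15 80 -.3;0 0 .24 -20 8 110 -.3;0 0 .38 -50 -5 110 -.3;0 0 .52 -85 -20 110 -.3;0 0 .66 -120 -35 110 -.3;0 0 .80 -155 -50 110 -.3;0 0 .94 -190 -65 110 -.3'
python3 -m handwheel '0 0 .14 -21 -13 0 .2;0 0 .28 -21 -13 0 .2;0 0 .42 -21 -13 0 .2;0 0 .56 -21 -13 0 .2;0 0 .625 -21 -13 0 .2;0 0 .625 -21 -13 0 .2;0 0 .625 -21 -13 0 .2;0 0 .625 -21 -13 0 .2;0 0 .625 -21 -13 0 .2;0 0 .625 -21 -13 0 .2'
cat >> h.py <<'E'
def wrist_world():
    """wrist depth image -> world coords"""
    q=robot.state(); s=snap('wrist'); 
    from scipy.spatial.transform import Rotation as Ro
    K=s['mtx']; z=s['z_map']; h,w=z.shape; u,v=np.meshgrid(np.arange(w),np.arange(h))
    x=(u-K[0,2])/K[0,0]; y=(v-K[1,2])/K[1,1]; r=np.hypot(x,y)+1e-9; t=np.tan(np.minimum(r,1.4))/r
    P=np.stack([x*t*z,y*t*z,z],-1); M=np.array(s['mount'])
    T=P@M[:3,:3].T+M[:3,3]
    W=T@Ro.from_quat(q['eef_rot']).as_matrix().T+q['eef_pos']; W[z==0]=np.nan
    return s,W
E
python3 - <<'E'
from h import *
st()
s,W=wrist_world(); Z=W[...,2]
m=(Z>.077)&(Z<.089)&(np.hypot(W[...,0]-.43,W[...,1]+.084)<.04)&(s['color'].max(2)<80); p=W[m]
print('knob',len(p),np.nanmean(p,0),(np.nanmin(p,0)+np.nanmax(p,0))/2)
for n in('lever_knob','lever_pivot'):
  for d in imaging.spot_point('wrist',n)[:2]:
    u,v=np.round(d['xy']).astype(int); print(n,d['xy'],d['conf'],np.nanmedian(W[v-1:v+2,u-1:u+2].reshape(-1,3),0))
save(s,'w5.png',1.2)
s=snap('scene');print(tray_s(s))
E
```

```text
clock: 56.9
eef_pos: [0.4489, -0.0716, 0.16]
eef_rot: [0.25, 0.968, -0.001, 0.0]
ft_force: [-0.1, -0.1, 1.0]
opening: 0.0594
gripper_force: 0.0
clock: 57.9
eef_pos: [0.4294, -0.0839, 0.16]
eef_rot: [-0.056, 0.998, -0.0, -0.0]
ft_force: [0.6, 0.8, -0.2]
opening: 0.0365
gripper_force: 0.0
57.9 [ 0.4294 -0.0839  0.16  ] yaw 186.42 open 0.0365 F [ 0.6  0.8 -0.2]
knob 297 [ 0.42616927 -0.08749689  0.08341476] [ 0.42689737 -0.08760534  0.08123269]
lever_knob [255.8, 192.3] 0.82 [ 0.42594075 -0.0875296   0.08389462]
lever_pivot [257.3, 264.1] 0.71 [ 0.50661128 -0.07818015  0.06085336]
(array([ 4.860e+01, -1.500e+01,  1.172e+02,  2.207e+02,  2.000e-01]), 2929)
```

View pics/w5.png

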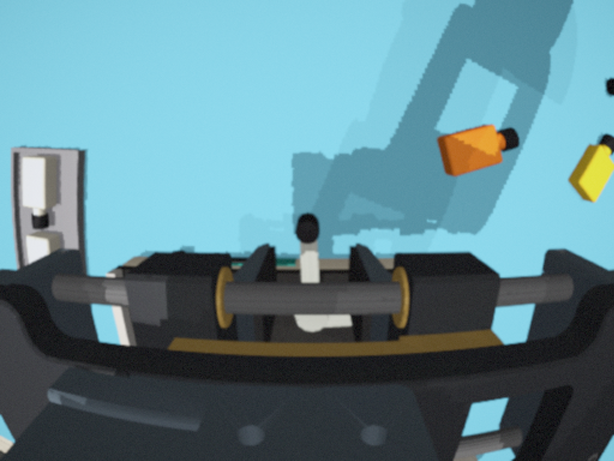

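The wrist view shows the knob at (308,228), between the finger directions. From depth, the knob is at (0.426, -0.0875, 0.083) and the pivot at (0.5065, -0.078). That gives a radius of 80.9 mm, which matches the 80 mm in the text. I'll straddle the knob and swing it.

```bash
python3 -m handwheel '0 0 0 -3 -3.5 0 .2;0 0 0 -3 -3.5 -30 .2;0 0 0 -3 -3.5 -60 .2;0 0 0 -3 -3.5 -80 .2;0 0 0 -3 -3.5 -92 .2;0 0 0 -3 -3.5 -97 .2;0 0 0 -3 -3.5 -97 .2;0 0 0 -3 -3.5 -97 .4;0 0 0 -3 -3.5 -97 .4;0 0 0 -3 -3.5 -97 .4' 10
python3 -c "
from h import *
st()"
python3 -m handwheel '0 0 -.087 -.5 7 0 .4;0 0 -.175 -.4 14 0 .4;0 0 -.262 .3 21 0 .4;0 0 -.349 1.7 27.7 0 .4;0 0 -.436 3.6 34.4 0 .4;0 0 -.524 6 41 0 .4;0 0 -.611 9 47 0 .4;0 0 -.698 12.7 53 0 .4;0 0 -.785 16.8 59 0 .4;0 0 -.873 21.3 64.2 0 .4' 10
python3 -c "
from h import *
st()"
```

```text
clock: 59.1
eef_pos: [0.4269, -0.0874, 0.0636]
eef_rot: [-0.056, 0.998, -0.0, 0.001]
ft_force: [0.5, 0.3, 0.1]
opening: 0.0275
gripper_force: 0.0
59.1 [ 0.4269 -0.0874  0.0636] yaw 186.43 open 0.0275 F [0.5 0.3 0.1]
clock: 60.1
eef_pos: [0.4468, -0.023, 0.0632]
eef_rot: [0.373, 0.928, -0.0, -0.001]
ft_force: [-1.8, -1.1, 1.4]
opening: 0.0273
gripper_force: 1.0
60.1 [ 0.4468 -0.023   0.0632] yaw 136.22 open 0.0273 F [-1.8 -1.1  1.4]
```

Force is about 2 N, as expected. I'll continue the arc to the end stop.

```bash
python3 -m handwheel '0 0 -.087 5 4.9 0 .4;0 0 -.175 10.4 9.3 0 .4;0 0 -.262 16.2 13.2 0 .4;0 0 -.349 22.3 16.6 0 .4;0 0 -.436 28.7 19.4 0 .4;0 0 -.524 35.3 21.7 0 .4;0 0 -.611 42 23.4 0 .4;0 0 -.698 49 24.5 0 .4;0 0 -.698 49 24.5 0 .4;0 0 -.698 49 24.5 0 .4' 10
python3 -m handwheel '0 0 0 1 0 0 .4;0 0 0 2 0 0 .4;0 0 0 3 0 0 .4;0 0 0 3 0 0 .4;0 0 0 4 0 0 .4;0 0 0 4 0 0 .4;0 0 0 5 0 0 .4;0 0 0 5 0 0 .4;0 0 0 5 0 0 .4;0 0 0 5 0 0 .4' 10
```

```text
clock: 61.1
eef_pos: [0.4969, 0.0013, 0.0632]
eef_rot: [0.666, 0.746, 0.0, 0.0]
ft_force: [0.2, 0.1, 0.6]
opening: 0.0273
gripper_force: 0.0
clock: 62.1
eef_pos: [0.5017, 0.0014, 0.0629]
eef_rot: [0.666, 0.746, 0.0, 0.0]
ft_force: [-1.1, 1.0, -0.1]
opening: 0.0274
gripper_force: 0.8
```

```bash
python3 -m handwheel '0 0 0 .5 0 0 .4;0 0 0 1 0 0 .4;0 0 0 1 0 0 .4;0 0 0 1.5 0 0 .4;0 0 0 1.5 0 0 .4;0 0 0 2 0 0 .4;0 0 0 2 0 0 .4;0 0 0 2.5 0 0 .4;0 0 0 2.5 0 0 .4;0 0 0 2.5 0 0 .4' 10
python3 -m handwheel '0 0 0 .5 0 0 .4;0 0 0 1 0 0 .4;0 0 0 1 0 0 .4;0 0 0 1.5 0 0 .4;0 0 0 1.5 0 0 .4;0 0 0 2 0 0 .4;0 0 0 2 0 0 .4;0 0 0 2.5 0 0 .4;0 0 0 2.5 0 0 .4;0 0 0 2.5 0 0 .4' 10
```

```text
clock: 63.1
eef_pos: [0.5019, 0.0014, 0.0627]
eef_rot: [0.666, 0.746, -0.002, -0.002]
ft_force: [-7.5, 0.7, 2.8]
opening: 0.0272
gripper_force: 3.7
clock: 64.1
eef_pos: [0.502, 0.0014, 0.0625]
eef_rot: [0.666, 0.746, -0.003, -0.004]
ft_force: [-12.1, 1.2, 7.4]
opening: 0.0279
gripper_force: 5.9
```

The lever is at its end stop. I'll back off, lift clear and check everything.

```bash
python3 -m handwheel '0 0 0 -3 0 0 .4;0 0 0 -5 0 0 .4;0 0 0 -6 0 0 .2;0 0 0 -6 0 0 .1;0 0 0 -6 0 0 .1;0 0 0 -6 0 40 .1;0 0 0 -6 0 80 0;0 0 0 -6 0 120 0;0 0 0 -40 30 150 0;0 0 0 -80 60 150 0'
python3 -m handwheel '0 0 0 -10 40 0 0;0 0 0 -20 80 0 0;0 0 0 -30 120 0 0;0 0 0 -40 160 0 0;0 0 0 -40 200 0 0;0 0 0 -40 200 0 0;0 0 0 -40 200 0 0;0 0 0 -40 200 0 0;0 0 0 -40 200 0 0;0 0 0 -40 200 0 0'
python3 - <<'E'
from h import *
S=snap('scene');T=snap('top');st()
a=cv2.resize(S['color'][150:310,60:300],(480,320),interpolation=cv2.INTER_CUBIC)
b=cv2.resize(T['color'][110:230,230:400],(480,339),interpolation=cv2.INTER_CUBIC)[:320]
im=cv2.resize(np.vstack([a,b]),None,fx=.93,fy=.93); cv2.imwrite('pics/f.png',cv2.cvtColor(im,cv2.COLOR_RGB2BGR))
# tray rect incl lever excluded: bright comp local frame
for s in(S,T):
    W=world(s);L=(W[...,:2]-SO)@RS*1000;Z=W[...,2]
    m=(L[...,0]>-7)&(L[...,0]<101)&(L[...,1]>-126)&(L[...,1]<110)&(Z>.0485)&(Z<.08); p=L[m]
    print(np.nanpercentile(p,[1,99],axis=0).round(1))
    k=(Z>.074)&(Z<.09)&(s['color'].max(2)<80)&(np.hypot(L[...,0]+85,L[...,1]-50)<110); print('knob local',np.nanmean(L[k],0).round(1),k.sum())
show('scene'); show('top')
E
```

```text
clock: 65.1
eef_pos: [0.4332, 0.0597, 0.2167]
eef_rot: [0.667, 0.745, 0.004, 0.003]
ft_force: [-0.2, 1.6, -0.4]
opening: 0.0457
gripper_force: 0.0
clock: 66.1
eef_pos: [0.3899, 0.2582, 0.2129]
eef_rot: [0.667, 0.745, 0.0, 0.0]
ft_force: [0.4, -1.1, 0.0]
opening: 0.0453
gripper_force: 0.0
66.2 [0.3899 0.2584 0.2129] yaw 96.34 open 0.0455 F [0.1 0.1 0.9]
[[  -5.6 -123.7]
 [ 100.1   88.2]]
knob local [-83.6 128.4] 36
[[  -5.  -124.7]
 [ 100.5   91.1]]
knob local [-84.7 130.1] 23
scene [ 96. 200.] [ 0.4214 -0.387 ] yaw -3.7 0.0285
scene [220. 208.] [ 0.5388 -0.0723] yaw -169.3 0.0585
scene [146. 216.] [ 0.5312 -0.2584] yaw 69.6 0.058
scene [ 96. 225.] [ 0.5102 -0.386 ] yaw 8.6 0.0285
top [278. 178.] [ 0.5363 -0.0726] yaw -157.6 0.0578
top [362. 196.] [ 0.4783 -0.3512] yaw -45.1 0.005
```

View pics/f.png

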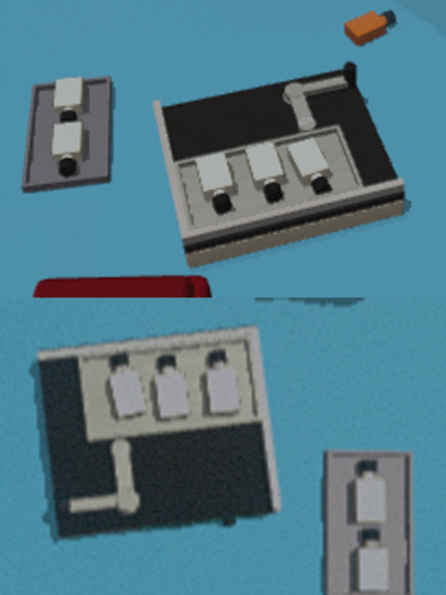

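The two views show the tray square in the corner: its near side is at −5 mm and its left end at 90 mm, exactly the home position. The lever is locked, with the knob at (−84, 129) and the nose pointing at the tray. Three flasks lie flat in the tray and two in the pan.

```bash
python3 -c "
from h import *
print(workorder.hand_in())"
```

```text
the job is handed in; nothing more can be done
None
```

The job is handed in: three flasks lie flat in the tray, the tray is flush in the rail corner with the cam lever locked at its end stop, both spares lie flat in the pan, and the bottle and beaker were left alone. No verdict came back.

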